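Slide the frame rest home under the magnifier

ROBOT

A 6-joint arm with a two-finger parallel gripper is mounted at the origin on the work surface. World frame = base frame: x ahead of the robot, y to its left, z up, the work surface at z = 0. Lengths are in mm, angles in degrees, forces in N, time in s.
With the tool pointing down it reaches from about 300 to 850 mm from the base axis. Payload 4.2 kg.
Tool frame: the origin (TCP) lies midway between the tips of the shut fingers; the grasp point (between the pads) lies 19 mm behind it (env.grip_depth is the distance from the TCP to the grasp point, in mm); z points along the fingers, y is the line along which they close (so a half turn about z gives the same grasp; the last joint's range is limited). The gripper opens to 91 mm and grips with 3 to 60 N. Pads are 32 mm wide; open, the fingers measure 118 mm over their backs; the gripper's body (76 mm by 178 mm) begins 60 mm behind the grasp point.
Start: joints at [-68.354, 18.312, 89.639, -0, 72.044, -1.146], TCP at [222.754, -530.117, 213.976] pointing down, gripper open.
Joint ranges: [-177.97, 177.97], [-48.28, 115.42], [12.27, 149.76], [-77.06, 257.06], [2.81, 150.46], [-146.56, 146.56]. Speed limits (degrees/s): [147.25, 147.25, 180, 180, 180, 180].

INTERFACE

Orientations are given as [roll, pitch, yaw] about the fixed x, y, z axes, in that order (R = Rz(yaw) Ry(pitch) Rx(roll)).
In Python, from workcell import env, eyes gives the robot as it stands.
- The arm moves only by the tool send_rows, never from a script. Its argument "motion" is a list of rows, each a list of 7 numbers: the shift along the world's x, y, z normalised to -1 to 1, where 1 is 0.5 m, then the turn, a rotation vector about the world's x, y, z normalised to -1 to 1, where 1 is 60 degrees, then the opening, from -1 (shut) to 1 (fully open). A call has 1 to 20 rows; each row is the pose to reach, as a shift and turn from the pose commanded when the call began; what a row does not reach only later rows make up. A row lasts 1/8 s, in which the tool goes at most 62.5 mm and 10.7 degrees, less where a joint would pass 70% of its speed; a pose out of reach is approached as far as the arm can. A call with a number of a shift or a turn outside -1 to 1 is refused whole. A call with a gripper value outside its range is refused whole. The fingers move at their own pace and stop on an object; "squeeze" is the grip in N (left out, the last holds). Time passes only in rows, so rows that repeat a pose let the fingers close. It gives the time, the measured TCP pose, the force, the opening and the grip force at its end, in the units of the state.
- env.state(): the state, without advancing time (a new reading comes with each control period).
- eyes.grab_frame(name): name is "side" or "top" or "wrist"; returns a dict with "pixels" (400x640x3 uint8, red, green, blue), "depth" (400x640 float32, mm along the optical axis (not along the pixel's ray), 0 where there is no reading), "fx", "fy", "cx", "cy" (pixels), "R" (3x3) and "t" (3): a world point X has camera coordinates R X + t; the wrist camera has in their place "T_tool_cam" (4x4, takes a point from camera to tool coordinates, whose origin is the TCP and whose axes are the flange's). Camera axes: x right, y down, z forward; pixel columns grow to the right and rows downward; lengths in mm; the calibration is good to about 2 mm. The wrist camera is an equidistant fisheye: a pixel r from the principal point sees the ray r / f radians off the axis. A picture is of the moment at which its call begins: read the wrist's pose just before it.
- env.job_done(): hands the job in; it is judged then, once.
The state is a dict: "time_s": time; "qpos": joint angles; "qvel": joint speeds; "effort": joint torques, N m; "ee_pos": TCP position; "ee_rot": TCP orientation; "force": force on the tool from outside, world axes, zero at the start; "torque": the same for the moment, N m; "gripper_width": finger opening in mm; "gripper_force": force on a finger pad.
Only numpy, scipy, OpenCV 4.12 (cv2) and the standard library are available. Lean on these libraries where they do the work, as an engineer would, in place of code of your own. Each camera call takes 0.05 s, during which the arm holds its last target. There are 200 camera calls.

TASK

Push the walnut rest, with the glasses lying in it, along the counter until it sits square and fully home against both arms of the brass L-shaped stop; then push the brass magnifier round on its pivot until its lens is centred over the rest, and leave it there. Only push, with fingertips or the outside of the fingers: do not lift or tip the rest, do not touch the glasses, and leave the plier, ring box and screw pot where they are.

Things in the scene. Friction and masses are not known exactly. Their poses are not given: they have to be found in the camera images.
- station: fixed brass L-shaped stop with magnifier post. Origin: on the counter, where the centre of the rest's underside lies when fully home (axes then parallel). Long arm along y (-102 to +210 mm), inner face at x = +44 mm facing -x; short arm along x (-56 to +44 mm), inner face at y = -82 mm facing +y; both 12 mm thick, 18 mm high. Post 16 mm thick at x +100, y -160 mm, foot 64 mm round
- pivot (a point): the magnifier's vertical turning axis on top of the post, at x = +100, y = -160 mm in the station's frame, 203 mm above the counter; fixed to the station, axes parallel to the station's
- lens (a point): centre of the magnifier's lens: a brass ring of 100 mm outer diameter, 22 mm high (from 192 to 214 mm above the counter) with clear glass across it, on a 12 mm thick horizontal brass arm; 188.7 mm from the pivot axis
- magnifier (a joint): turn of the magnifier about the pivot, rad: 0 = lens over the station's origin; positive = swung away counter-clockwise seen from above (starts 1.1 to 1.5, on the station's -x, -y side); range -0.5 to 1.8. Light friction (0.12 N m) keeps it where it is left; no stop or catch at 0
- rest: walnut frame rest, loose shallow tray 88 mm (x) by 164 mm (y), 26 mm high, about 0.35 kg; the glasses lie in its cork-lined pocket, 60 x 150 mm, floor 8 mm above the underside. Origin: centre of the underside, z up. Starts on the station's -x, +y side, up to 0.3 rad out of line: pushing it to the station's +x and -y brings it home
- frame: black horn-rimmed spectacle frame lying loose in the rest's pocket, lenses up, temples folded beneath; 136 mm (y) by 44 mm (x), 28 mm high, so its top is 36 mm above the counter. Origin: centre of its underside.
- plier: steel hinge plier lying on the counter on the magnifier's side, 155 mm long (its x) by 56 mm, 13 mm high; origin at the underside near its middle; not to be moved
- ring_box: frosted glass ring box with brass band, 57 mm square, 48 mm high, loose on the counter to the left or right of the rest; origin: centre of the underside; not to be moved
- screw_pot: round aluminium screw pot with blue knob, 48 mm diameter, 41 mm high, loose on the counter to the left or right of the rest; origin: centre of the underside; not to be moved
There are look-alikes about, which are no part of the job. There is more than one size of the frame; the one meant has the size given above. Several things look just like the rest: the one meant starts farthest to the robot's left.

How it is judged (in metres and radians):
On the way, in this order (a step that is already met when the one before it is completed fails the run):
1. the rest is home and square against both arms of the stop (x of rest in the frame of station between -0.003 and 0.003 m and y of rest in the frame of station between -0.003 and 0.003 m and angle between the y axis of rest and the y axis of station, either way round below 0.04 rad), for 0.2 s.
2. the lens is centred over the rest (horizontal distance between lens and rest below 0.025 m), for 0.2 s.
At the end, for the whole second after the job is handed in: The rest lies flat within 3 mm of fully home against both arms of the stop and within 0.04 rad of square, the glasses still in its pocket; the lens centre is within 25 mm (horizontally) of the rest's centre; rest and magnifier are still (all of step 1 and height (world z) of rest below 0.004 m and z of frame in the frame of rest below 0.014 m and horizontal distance between frame and rest below 0.02 m and horizontal distance between lens and rest below 0.025 m and velocity of joint magnifier between -0.03 and 0.03 rad/s and linear speed of rest below 0.01 m/s); the robot touches nothing.
It fails at once if the rest is lifted (10 mm) or tipped (0.15 rad) (height (world z) of rest above 0.01 m or angle between rest's own z axis and vertical above 0.15 rad).
It fails at once if the glasses are touched by the robot (contact force between any of the fingers, the arm and frame above 0.5 N).
It fails at once if the glasses come out of the pocket (z of frame in the frame of rest above 0.02 m or horizontal distance between frame and rest above 0.02 m).
It fails at once if the plier, ring box or screw pot is moved more than 15 mm (distance of any of plier, ring_box, screw_pot from where it was at the start of the episode above 0.015 m).
It also fails if it takes over 72 s, if anything falls off the work surface, if the arm or the gripper's body presses on something with over 40 N, if the wrist force passes 120 N, or if a joint passes its speed limit or range.

## Working session

There is one attempt and no reset: what is moved stays moved. The work goes in short steps, Python scripts to look and compute and a tool call to move; the robot and the scene stay as the last step left them, time stands still between calls to the robot, and variables do not carry over. Pictures are saved under pics/ and viewed, at most 10 in all, crops included, and the job is handed in when it is done.

Besides the shell and the picture viewer there is one more tool, called after "Call:" as name(argument=value, ...), one argument or row to a line, values as JSON. send_rows: Moves the arm, as the interface text tells. Its arguments: {"type":"object","properties":{"motion":{"type":"array"},"squeeze":{"type":"number"}},"required":["motion"]}

```bash
mkdir -p pics; ls; cat > h.py <<'E'
import numpy as np,cv2
from workcell import env,eyes
def grab(n,f=None):
    d=eyes.grab_frame(n)
    if f: cv2.imwrite('pics/'+f,d['pixels'][:,:,::-1])
    return d
def world(d,u,v):
    z=d['depth'][v,u]; c=np.stack([(u-d['cx'])/d['fx']*z,(v-d['cy'])/d['fy']*z,z],-1)
    return (c-d['t'])@np.array(d['R'])
def cast(d,u,v,h):
    R=np.array(d['R']);r=R.T@np.array([(u-d['cx'])/d['fx'],(v-d['cy'])/d['fy'],1]);o=-R.T@np.array(d['t'])
    return o+r*(h-o[2])/r[2]
E
python3 - <<'E'
from h import *
s=env.state();print(s)
for n in('top','side'):
    d=grab(n,n+'1.png');print(n,-np.array(d['R']).T@d['t'],d['R'],d['fx'])
    np.save(n+'.npy',d,allow_pickle=True)
E
```

```text
pics
{'time_s': 0.0, 'qpos': array([-6.83525437e+01,  1.83530776e+01,  8.97068669e+01, -2.75307018e-03,
        7.20444192e+01, -1.14619116e+00]), 'qvel': array([ 0.05356574,  0.00860483, -0.06570997,  0.01737333,  0.07771091,
        0.03438216]), 'effort': array([ 5.87524373e-04, -4.12457621e+01, -2.31973493e+01,  7.28612160e-02,
        4.56265337e-02, -1.54155136e-04]), 'ee_pos': array([ 222.55771299, -529.62656023,  213.10276859]), 'ee_rot': array([-1.79895605e+02,  5.29273127e-04,  2.27944990e+01]), 'force': array([-0.53709212, -0.18945755, -0.18029269]), 'torque': array([ 0.04390731, -0.00807002, -0.05377655]), 'gripper_force': 0.0, 'gripper_width': 91.10736392636319}
top [ 339.23318147   87.53841267 1174.08340347] [[-0.08117747 -0.99669863 -0.0014361 ]
 [-0.97202865  0.07948663 -0.22100267]
 [ 0.22038721 -0.0165445  -0.97527215]] 411.42053401236035
side [ 539.85251978 -699.32256794  599.11591177] [[ 9.99951733e-01 -9.80752764e-03  5.86989167e-04]
 [-4.56327904e-03 -5.16509341e-01 -8.56269395e-01]
 [ 8.70107115e-03  8.56225387e-01 -5.16529165e-01]] 390.8124004733565
```

View pics/top1.png

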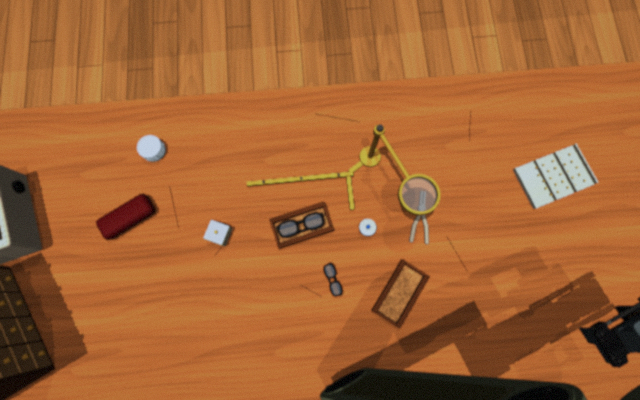

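View pics/side1.png

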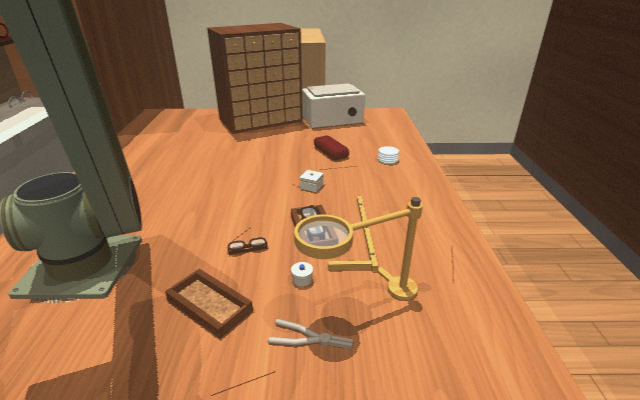

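The top view shows the stop corner at about (350,176), long arm to (248,184), short arm to (352,208). The rest with its glasses is at (302,225), the pot at (367,227), the ring box at (218,232), the lens at (419,195) and the post foot at (370,156). The plier is under the lens, at about (420,215). The side view agrees.

```bash
python3 - <<'E'
from h import *
d=np.load('top.npy',allow_pickle=True).item()
im=d['pixels'];hsv=cv2.cvtColor(im,cv2.COLOR_RGB2HSV)
vv,uu=np.mgrid[0:400,0:640];W=world(d,uu,vv);Z=W[...,2]
def fit(m,h,name):
    m=m.astype(np.uint8);n,l,st,c=cv2.connectedComponentsWithStats(m)
    for k in range(1,n):
        if st[k,4]<60: continue
        ys,xs=np.nonzero(l==k)
        P=np.array([cast(d,x,y,h)[:2] for x,y in zip(xs,ys)],np.float32)
        r=cv2.minAreaRect(P);print(name,st[k],'mean',P.mean(0).round(1),'rect',np.round(r[0],1),np.round(r[1],1),round(r[2],1),'z',np.median(Z[ys,xs]).round(1))
def box(x0,x1,y0,y1):return (uu>=x0)&(uu<x1)&(vv>=y0)&(vv<y1)
for p in[(300,150),(350,177),(300,181),(351,195),(274,225),(302,225),(331,225),(280,220),(419,180),(367,227),(218,232)]: print(p,hsv[p[1],p[0]],W[p[1],p[0]].round(0))
brass=(hsv[...,0]>20)&(hsv[...,0]<34)&(hsv[...,1]>150)&(hsv[...,2]>80)
fit(brass&box(240,357,165,190)&(uu<346),18,'long');fit(brass&box(345,358,182,215),18,'short')
fit(box(262,342,195,255)&(Z>14),26,'rest')
fit(box(355,380,215,240)&(Z>15),41,'pot');fit(box(195,240,215,250)&(Z>15),48,'box');fit(box(405,435,205,250)&(Z>5)&(Z<60),13,'plier')
fit(brass&box(398,442,172,218),214,'lens')
fit(brass&box(355,383,145,168),4,'foot')
cv2.imwrite('pics/c.png',cv2.resize(im[110:260,190:450,::-1],None,fx=3,fy=3,interpolation=cv2.INTER_CUBIC))
E
```

```text
(300, 150) [ 12 186 184] [762. 120.   4.]
(350, 177) [ 22 176 164] [662. -20.  17.]
(300, 181) [ 15 186 125] [665. 127.   5.]
(351, 195) [ 25 167 189] [608. -18.  15.]
(274, 225) [ 14 182  98] [540. 210.  10.]
(302, 225) [ 14 168 141] [534. 130.   8.]
(331, 225) [ 12 189  93] [525.  47.  22.]
(280, 220) [  8 159  80] [552. 191.  16.]
(419, 180) [ 13  98 187] [ 588. -169.  207.]
(367, 227) [110 155 181] [507. -51.  43.]
(218, 232) [104  26 193] [527. 362.  43.]
long [247 173  91  13 375] mean [669.3 144.5] rect [669.6 148.6] [ 13.4 263.6] 1.0 z 17.8
short [347 182   7  28 109] mean [606.7 -15.5] rect [607.  -15.3] [81.1 11.4] 1.3 z 18.2
rest [ 269  201   65   47 1429] mean [533.4 133.2] rect [532.9 132. ] [ 91.8 163.9] 13.1 z 29.3
pot [359 218  17  18 230] mean [508.8 -51.4] rect [509.2 -51.4] [45.  46.1] 39.8 z 33.1
box [203 220  28  26 456] mean [526.1 363.8] rect [526.2 363.5] [62.5 56.1] 66.0 z 42.1
plier [409 215  21  29 244] mean [ 495.4 -203.3] rect [ 495.2 -201.6] [56.6 80.3] 82.7 z 11.3
lens [399 172  41  43 340] mean [ 554.  -161.7] rect [ 551.5 -162.9] [97.2 99. ] 75.4 z 213.3
foot [355 148  26  20 254] mean [717.7 -77.4] rect [713.6 -80.1] [60.3 70.4] 62.7 z 11.7
```

View pics/c.png

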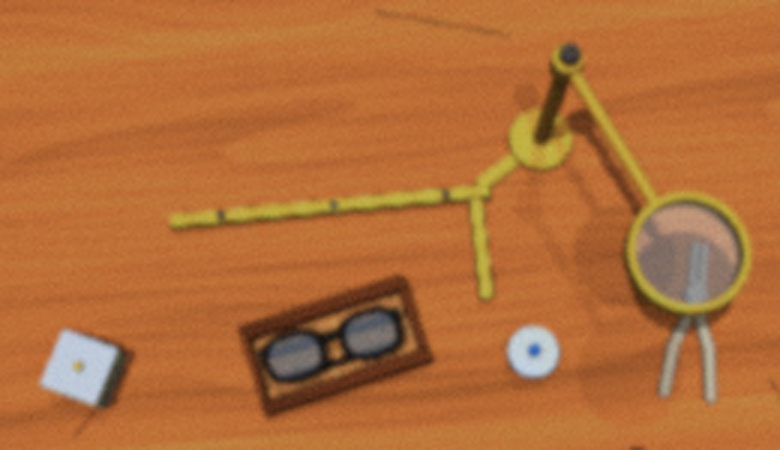

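Call:
send_rows(
  motion=[
    [0.26,0.8,0.08,0,0,-0.36,1],
    [0.26,0.8,0.08,0,0,-0.36,1],
    [0.26,0.8,0.08,0,0,-0.36,1],
    [0.26,0.8,0.08,0,0,-0.36,1],
    [0.26,0.8,0.08,0,0,-0.36,1],
    [0.26,0.8,0.08,0,0,-0.36,1],
    [0.26,0.8,0.08,0,0,-0.36,1],
    [0.26,0.8,0.08,0,0,-0.36,1],
    [0.26,0.8,0.08,0,0,-0.36,1],
    [0.26,0.8,0.08,0,0,-0.36,1],
  ],
)

```text
time_s: 1.35
ee_pos: [352.3, -131.2, 253.7]
ee_rot: [180.0, 0.0, 1.1]
force: [0.9, 0.0, 0.4]
gripper_width: 91.2
gripper_force: 0.0
```

Call:
send_rows(
  motion=[
    [0.154,0.51,0,0,0,0,1],
    [0.154,0.51,0,0,0,0,1],
    [0.154,0.51,0,0,0,0,1],
    [0.154,0.51,0,0,0,0,1],
    [0.154,0.51,0,0,0,0,1],
    [0.154,0.51,0,0,0,0,1],
    [0.154,0.51,-0.4,0,0,0,1],
    [0.154,0.51,-0.4,0,0,0,1],
    [0.154,0.51,-0.4,0,0,0,1],
    [0.154,0.51,-0.4,0,0,0,1],
    [0.154,0.51,-0.44,0,0,0,1],
    [0.154,0.51,-0.486,0,0,0,1],
    [0.154,0.51,-0.486,0,0,0,1],
  ],
)

```text
time_s: 2.98
ee_pos: [432.7, 124.5, 12.8]
ee_rot: [-179.9, -0.3, 1.1]
force: [-1.1, -0.3, 0.3]
gripper_width: 91.0
gripper_force: 0.0
```

Call:
send_rows(
  motion=[
    [0.02,0,0,0,0,0,1],
    [0.04,0,0,0,0,0,1],
    [0.055,0,0,0,0,0,1],
    [0.07,0,0,0,0,0,1],
    [0.085,0,0,0,0,0,1],
    [0.1,0,0,0,0,0,1],
    [0.115,0,0,0,0,0,1],
    [0.13,0,0,0,0,0,1],
    [0.145,0,0,0,0,0,1],
    [0.16,0,0,0,0,0,1],
    [0.175,0,0,0,0,0,1],
    [0.19,0,0,0,0,0,1],
    [0.205,0,0,0,0,0,1],
    [0.22,0,0,0,0,0,1],
    [0.23,0,0,0,0,0,1],
    [0.236,0,0,0,0,0,1],
    [0.236,0,0,0,0,0,1],
  ],
)

```text
time_s: 5.1
ee_pos: [548.2, 124.9, 11.0]
ee_rot: [180.0, -0.1, 1.2]
force: [-1.2, -0.1, -0.3]
gripper_width: 91.4
gripper_force: 0.4
```

```bash
cat > m.py <<'E'
from h import *
import sys
d=grab('top','t%s.png'%sys.argv[1]);s=env.state();print(s['time_s'],s['ee_pos'].round(1),s['force'].round(1))
vv,uu=np.mgrid[0:400,0:640];W=world(d,uu,vv);X,Y,Z=W[...,0],W[...,1],W[...,2]
x0,x1,y0,y1=map(int,sys.argv[2:6])
cv2.imwrite('pics/t%s.png'%sys.argv[1],cv2.resize(d['pixels'][y0:y1,x0:x1,::-1],None,fx=4,fy=4,interpolation=cv2.INTER_CUBIC))
E
python3 m.py 2 230 400 130 260
```

```text
5.15 [548.2 124.9  11.1] [ 0.2 -0.1 -0.9]
```

View pics/t2.png

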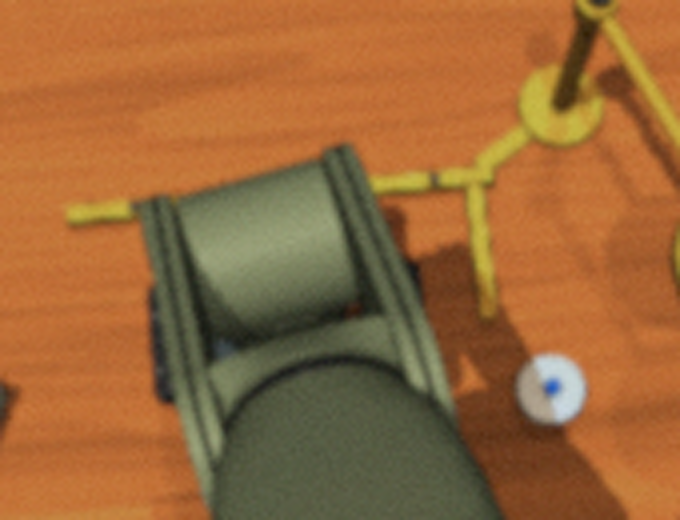

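Call:
send_rows(
  motion=[
    [-0.06,0,0,0,0,0,1],
    [-0.06,0,0.1,0,0,0,1],
    [-0.06,0,0.2,0,0,0,1],
    [0.14,0.29,0.2,0,0,0,-1],
    [0.14,0.29,0.2,0,0,0,-1],
    [0.14,0.29,0.2,0,0,0,-1],
    [0.14,0.29,0.2,0,0,0,-1],
    [0.14,0.29,0.2,0,0,0,-1],
    [0.14,0.29,0.1,0,0,0,-1],
    [0.14,0.29,0.02,0,0,0,-1],
    [0.14,0.29,0,0,0,0,-1],
    [0.14,0.29,0,0,0,0,-1],
  ],
)

```text
time_s: 6.65
ee_pos: [617.8, 269.2, 11.6]
ee_rot: [180.0, -0.0, 1.1]
force: [0.5, 0.4, 0.7]
gripper_width: 4.2
gripper_force: 0.0
```

```bash
python3 m.py 3 220 390 130 260; python3 - <<'E'
from h import *
d=grab('side');vv,uu=np.mgrid[0:400,0:640];W=world(d,uu,vv)
cv2.imwrite('pics/s3.png',cv2.resize(d['pixels'][150:300,270:470,::-1],None,fx=4,fy=4))
E
```

```text
6.7 [618.7 269.7  12.6] [0.4 1.  1. ]
```

View pics/t3.png

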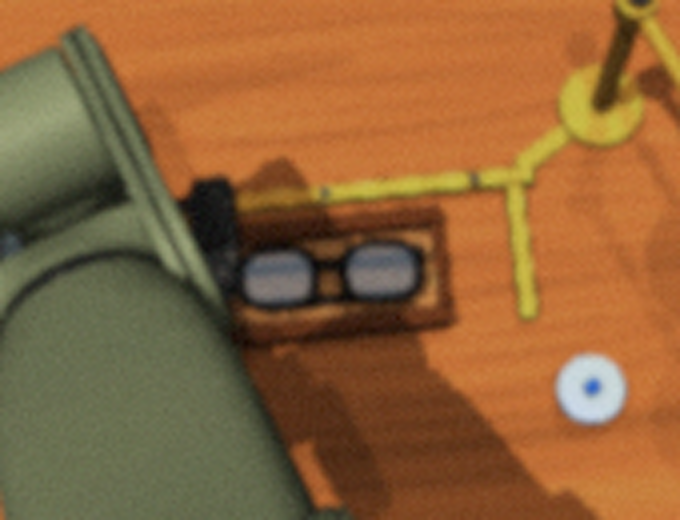

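Call:
send_rows(
  motion=[
    [0,-0.02,0,0,0,0,-1],
    [0,-0.035,0,0,0,0,-1],
    [0,-0.05,0,0,0,0,-1],
    [0,-0.065,0,0,0,0,-1],
    [0,-0.08,0,0,0,0,-1],
    [0,-0.095,0,0,0,0,-1],
    [0,-0.11,0,0,0,0,-1],
    [0,-0.125,0,0,0,0,-1],
    [0,-0.14,0,0,0,0,-1],
    [0,-0.155,0,0,0,0,-1],
    [0,-0.17,0,0,0,0,-1],
    [0,-0.18,0,0,0,0,-1],
    [0,-0.188,0,0,0,0,-1],
    [0,-0.188,0,0,0,0,-1],
  ],
)

```text
time_s: 8.5
ee_pos: [617.8, 175.3, 11.0]
ee_rot: [180.0, 0.0, 1.2]
force: [0.3, -0.9, 0.1]
gripper_width: 0.2
gripper_force: 0.0
```

Call:
send_rows(
  motion=[
    [0,0.03,0,0,0,0,-1],
    [0,0.04,0.1,0,0,0,-1],
    [0,0.04,0.2,0,0,0,-1],
    [-0.176,-0.194,0.2,0,0,0,1],
    [-0.176,-0.194,0.2,0,0,0,1],
    [-0.176,-0.194,0.2,0,0,0,1],
    [-0.176,-0.194,0.2,0,0,0,1],
    [-0.176,-0.194,0.2,0,0,0,1],
    [-0.176,-0.194,0.1,0,0,0,1],
    [-0.176,-0.194,0.02,0,0,0,1],
    [-0.176,-0.194,0,0,0,0,1],
    [-0.166,-0.194,0,0,0,0,1],
    [-0.15,-0.194,0,0,0,0,1],
    [-0.14,-0.194,0,0,0,0,1],
    [-0.13,-0.194,0,0,0,0,1],
    [-0.12,-0.194,0,0,0,0,1],
    [-0.116,-0.194,0,0,0,0,1],
    [-0.112,-0.194,0,0,0,0,1],
    [-0.112,-0.194,0,0,0,0,1],
  ],
)

```text
time_s: 10.88
ee_pos: [561.1, 78.8, 11.3]
ee_rot: [180.0, 0.1, 1.2]
force: [-5.7, -0.5, 4.3]
gripper_width: 91.2
gripper_force: 2.4
```

Call:
send_rows(
  motion=[
    [0.004,0,0,0,0,0,1],
    [0.004,0,0,0,0,0,1],
    [0.008,0,0,0,0,0,1],
    [0.008,0,0,0,0,0,1],
  ],
)

```text
time_s: 11.38
ee_pos: [561.3, 78.8, 11.0]
ee_rot: [180.0, 0.5, 1.2]
force: [-12.1, 0.4, 11.3]
gripper_width: 91.3
gripper_force: 6.3
```

Call:
send_rows(
  motion=[
    [-0.03,0,0,0,0,0,1],
    [-0.06,0,0,0,0,0,1],
    [-0.06,0,0.1,0,0,0,1],
    [-0.06,0,0.2,0,0,0,1],
    [0.104,0.25,0.2,0,0,0,-1],
    [0.104,0.25,0.2,0,0,0,-1],
    [0.104,0.25,0.2,0,0,0,-1],
    [0.104,0.25,0.2,0,0,0,-1],
    [0.104,0.25,0.2,0,0,0,-1],
    [0.104,0.25,0.1,0,0,0,-1],
    [0.104,0.25,0.02,0,0,0,-1],
    [0.104,0.24,0,0,0,0,-1],
    [0.104,0.23,0,0,0,0,-1],
    [0.104,0.21,0,0,0,0,-1],
    [0.104,0.2,0,0,0,0,-1],
    [0.104,0.19,0,0,0,0,-1],
    [0.104,0.186,0,0,0,0,-1],
    [0.104,0.182,0,0,0,0,-1],
    [0.104,0.182,0,0,0,0,-1],
  ],
)

```text
time_s: 13.75
ee_pos: [618.6, 171.1, 12.0]
ee_rot: [-179.9, -0.1, 1.2]
force: [0.3, 4.5, 6.4]
gripper_width: 0.4
gripper_force: 2.8
```

Call:
send_rows(
  motion=[
    [0,-0.004,0,0,0,0,-1],
    [0,-0.004,0,0,0,0,-1],
    [0,-0.008,0,0,0,0,-1],
    [0,-0.008,0,0,0,0,-1],
  ],
)

```text
time_s: 14.25
ee_pos: [618.7, 167.3, 12.0]
ee_rot: [-179.9, -0.1, 1.2]
force: [0.2, 5.3, 5.2]
gripper_width: 0.7
gripper_force: 3.0
```

Still moving; continue.

Call:
send_rows(
  motion=[
    [0,-0.004,0,0,0,0,-1],
    [0,-0.004,0,0,0,0,-1],
    [0,-0.008,0,0,0,0,-1],
    [0,-0.008,0,0,0,0,-1],
  ],
)

```text
time_s: 14.75
ee_pos: [618.8, 165.0, 12.1]
ee_rot: [-179.7, -0.2, 1.1]
force: [-0.6, 10.8, 4.1]
gripper_width: 0.5
gripper_force: 5.6
```

Call:
send_rows(
  motion=[
    [0,-0.004,0,0,0,0,-1],
    [0,-0.008,0,0,0,0,-1],
    [0,-0.008,0,0,0,0,-1],
  ],
)

```text
time_s: 15.12
ee_pos: [619.2, 164.9, 12.2]
ee_rot: [-179.4, -0.3, 1.0]
force: [-0.8, 22.3, 3.1]
gripper_width: 0.7
gripper_force: 11.1
```

Call:
send_rows(
  motion=[
    [0,0.03,0,0,0,0,-1],
    [0,0.07,0,0,0,0,-1],
    [0,0.07,0.1,0,0,0,-1],
    [0,0.07,0.2,0,0,0,-1],
    [-0.18,-0.17,0.2,0,0,0,1],
    [-0.18,-0.17,0.2,0,0,0,1],
    [-0.18,-0.17,0.2,0,0,0,1],
    [-0.18,-0.17,0.2,0,0,0,1],
    [-0.18,-0.17,0.2,0,0,0,1],
    [-0.18,-0.17,0.1,0,0,0,1],
    [-0.18,-0.17,0.02,0,0,0,1],
    [-0.17,-0.17,0,0,0,0,1],
    [-0.15,-0.17,0,0,0,0,1],
    [-0.13,-0.17,0,0,0,0,1],
    [-0.12,-0.17,0,0,0,0,1],
    [-0.112,-0.17,0,0,0,0,1],
    [-0.108,-0.17,0,0,0,0,1],
    [-0.104,-0.17,0,0,0,0,1],
    [-0.104,-0.17,0,0,0,0,1],
  ],
)

```text
time_s: 17.5
ee_pos: [561.6, 72.7, 10.9]
ee_rot: [180.0, 0.5, 1.1]
force: [-8.5, 1.2, 6.0]
gripper_width: 91.1
gripper_force: 4.4
```

Call:
send_rows(
  motion=[
    [-0.03,0,0,0,0,0,1],
    [-0.06,0,0,0,0,0,1],
    [-0.06,0,0.2,0,0,0,1],
    [-0.06,0,0.35,0,0,0,-1],
    [-0.06,0,0.5,0,0,0,-1],
    [-0.06,0,0.5,0,0,0,-1],
    [-0.06,-0.2,0.5,0,0,1,-1],
    [-0.06,-0.4,0.5,0,0,1,-1],
    [-0.06,-0.6,0.5,0,0,1,-1],
    [0.04,-0.63,0.5,0,0,1,-1],
    [0.04,-0.63,0.5,0,0,1,-1],
    [0.04,-0.63,0.5,0,0,1,-1],
    [0.04,-0.63,0.5,0,0,1,-1],
    [0.04,-0.63,0.5,0,0,1,-1],
  ],
)

```text
time_s: 19.25
ee_pos: [585.2, -241.2, 260.9]
ee_rot: [-180.0, -0.0, 61.1]
force: [0.3, 0.0, -0.0]
gripper_width: 0.4
gripper_force: 0.0
```

Call:
send_rows(
  motion=[
    [0,0,0,0,0,0.88,-1],
    [0,0,0,0,0,0.88,-1],
    [0,0,0,0,0,0.88,-1],
    [0,0,0,0,0,0.88,-1],
    [0,0,0,0,0,0.88,-1],
    [0,0,0,0,0,0.88,-1],
  ],
)

```text
time_s: 20.0
ee_pos: [585.5, -240.5, 261.5]
ee_rot: [180.0, 0.0, 113.9]
force: [-0.3, 0.9, -0.2]
gripper_width: 0.5
gripper_force: 0.0
```

```bash
cat >> m.py <<'E'
def rect(m,h,n):
    ys,xs=np.nonzero(m);P=np.array([cast(d,x,y,h)[:2] for x,y in zip(xs,ys)],np.float32);r=cv2.minAreaRect(P)
    print(n,len(P),P.mean(0).round(1),np.round(r[0],1),np.round(r[1],1),round(r[2],1))
hsv=cv2.cvtColor(d['pixels'],cv2.COLOR_RGB2HSV)
brass=(hsv[...,0]>20)&(hsv[...,0]<34)&(hsv[...,1]>150)&(hsv[...,2]>80)
rect((Z>14)&~brass&(X<662)&(X>570)&(Y>-20)&(Y<170),26,'rest')
m=brass&(Z>185)&(Z<240)&(np.hypot(X-724,Y+85)>125)
if m.sum()>50: rect(m,214,'lens')
E
python3 m.py 4 240 430 110 250
```

```text
20.05 [ 585.5 -240.8  261.4] [ 0.6 -0.3 -1. ]
rest 1303 [618.9  74.2] [619.6  72.5] [ 87.7 164.2] 0.6
lens 126 [ 564.1 -168.6] [ 557.8 -157. ] [75.8 98.4] 43.3
```

View pics/t4.png

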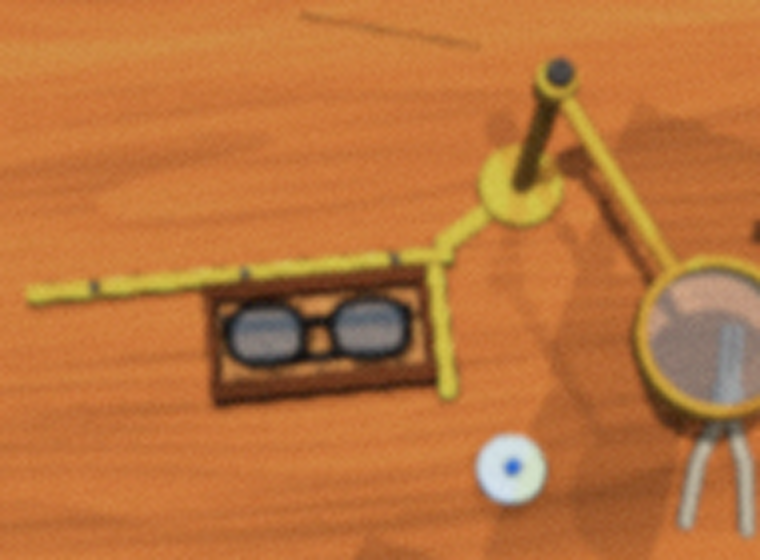

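The rest is at (619.6, 72.5), yaw 0.6°, flush against both arms. In the crop its top edge touches the long arm and its right end touches the short arm at about (430,330). Next I plan the magnifier arc.

```bash
python3 - <<'E'
import numpy as np
c=np.array([585.8,-243.1]);yaw0=113.9
for a in [228,225,222,218,214,210,206,202,198,194,190,186,182,178,174,170,166,162,158,155,152,150,148,147,146,145,143]:
    p=np.array([723,-85.5])+188.7*np.array([np.cos(np.radians(a)),np.sin(np.radians(a))])
    print(a,((p-c)/500).round(3),round((a-100-yaw0)/60,3))
E
```

```text
228 [0.022 0.035] 0.235
225 [0.008 0.048] 0.185
222 [-0.006  0.063] 0.135
218 [-0.023  0.083] 0.068
214 [-0.038  0.104] 0.002
210 [-0.052  0.126] -0.065
206 [-0.065  0.15 ] -0.132
202 [-0.076  0.174] -0.198
198 [-0.085  0.199] -0.265
194 [-0.092  0.224] -0.332
190 [-0.097  0.25 ] -0.398
186 [-0.101  0.276] -0.465
182 [-0.103  0.302] -0.532
178 [-0.103  0.328] -0.598
174 [-0.101  0.355] -0.665
170 [-0.097  0.381] -0.732
166 [-0.092  0.407] -0.798
162 [-0.085  0.432] -0.865
158 [-0.076  0.457] -0.932
155 [-0.068  0.475] -0.982
152 [-0.059  0.492] -1.032
150 [-0.052  0.504] -1.065
148 [-0.046  0.515] -1.098
147 [-0.042  0.521] -1.115
146 [-0.038  0.526] -1.132
145 [-0.035  0.532] -1.148
143 [-0.027  0.542] -1.182
```

Call:
send_rows(
  motion=[
    [0,0,-0.1,0,0,0.15,-1],
    [0,0,-0.15,0,0,0.2,-1],
    [0,0,-0.15,0,0,0.2,-1],
    [0.022,0.035,-0.15,0,0,0.2,-1],
    [0.008,0.048,-0.15,0,0,0.185,-1],
    [-0.006,0.063,-0.15,0,0,0.135,-1],
    [-0.023,0.083,-0.15,0,0,0.068,-1],
    [-0.038,0.104,-0.15,0,0,0,-1],
    [-0.052,0.126,-0.15,0,0,-0.065,-1],
    [-0.065,0.15,-0.15,0,0,-0.13,-1],
    [-0.076,0.174,-0.15,0,0,-0.2,-1],
    [-0.085,0.199,-0.15,0,0,-0.265,-1],
    [-0.092,0.224,-0.15,0,0,-0.33,-1],
    [-0.097,0.25,-0.15,0,0,-0.4,-1],
    [-0.101,0.276,-0.15,0,0,-0.465,-1],
    [-0.103,0.302,-0.15,0,0,-0.53,-1],
  ],
)

```text
time_s: 22.05
ee_pos: [534.4, -90.5, 187.4]
ee_rot: [179.8, 0.0, 82.0]
force: [-0.0, -0.3, 0.1]
gripper_width: 0.7
gripper_force: 0.4
```

```bash
python3 m.py 5 240 430 110 250
```

```text
22.1 [534.2 -89.  187.3] [-1.3  1.   0.2]
rest 1314 [621.1  71.2] [619.5  56.9] [ 86.5 196. ] 0.3
lens 177 [548.9   0.9] [547.9  -9.9] [71.2 97.3] 78.8
```

View pics/t5.png

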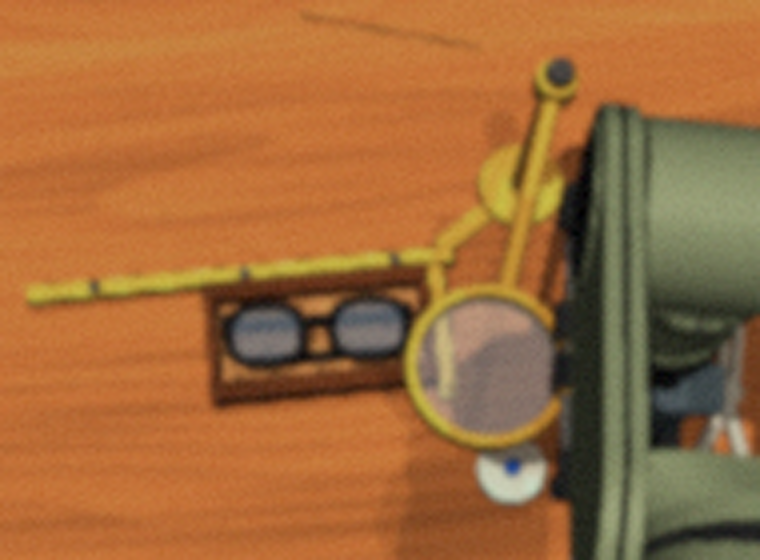

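Call:
send_rows(
  motion=[
    [0,0.026,0,0,0,-0.067,-1],
    [0.002,0.053,0,0,0,-0.133,-1],
    [0.006,0.079,0,0,0,-0.2,-1],
    [0.011,0.105,0,0,0,-0.267,-1],
    [0.018,0.13,0,0,0,-0.333,-1],
    [0.022,0.143,0,0,0,-0.367,-1],
    [0.027,0.155,0,0,0,-0.4,-1],
    [0.035,0.173,0,0,0,-0.45,-1],
    [0.039,0.182,0,0,0,-0.475,-1],
    [0.044,0.19,0,0,0,-0.5,-1],
    [0.051,0.202,0,0,0,-0.533,-1],
    [0.054,0.208,0,0,0,-0.55,-1],
    [0.057,0.213,0,0,0,-0.567,-1],
    [0.057,0.213,0,0,0,-0.567,-1],
  ],
)

```text
time_s: 23.85
ee_pos: [562.9, 15.5, 186.0]
ee_rot: [180.0, -0.0, 48.2]
force: [-0.8, 0.5, -0.3]
gripper_width: 0.5
gripper_force: 0.0
```

```bash
python3 m.py 6 240 430 110 250
```

```text
23.9 [562.8  15.4 185.9] [-0.5  0.5 -0.4]
rest 1574 [705.2  48.9] [721.6  49.9] [141.7 346.1] 41.6
lens 103 [605.5  99.7] [605.   96.4] [88.  33.2] 7.1
```

View pics/t6.png

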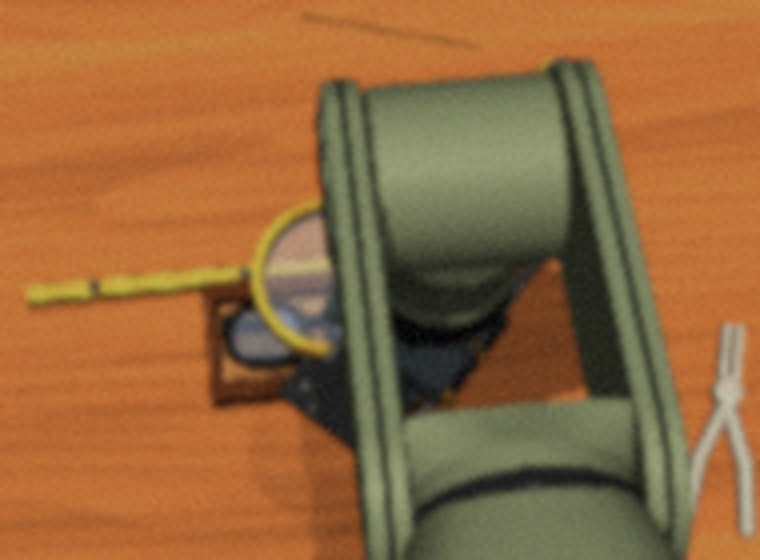

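Call:
send_rows(
  motion=[
    [0.004,0.006,0,0,0,-0.017,-1],
    [0.008,0.011,0,0,0,-0.033,-1],
    [0.012,0.017,0,0,0,-0.05,-1],
    [0.015,0.022,0,0,0,-0.067,-1],
    [0.015,0.022,0,0,0,-0.067,-1],
    [0.015,0.022,0,0,0,-0.067,-1],
    [-0.02,-0.02,0,0,0,-0.067,-1],
    [-0.1,-0.1,0,0,0,-0.067,-1],
    [-0.2,-0.2,0,0,0,-0.067,-1],
    [-0.3,-0.3,0,0,0,-0.067,-1],
    [-0.3,-0.5,0,0,0,-0.067,-1],
    [-0.3,-0.6,0,0,0,-0.067,-1],
    [-0.3,-0.6,0,0,0,-0.067,-1],
    [-0.3,-0.6,0,0,0,-0.067,-1],
  ],
)

```text
time_s: 25.65
ee_pos: [412.6, -287.0, 185.9]
ee_rot: [179.9, 0.0, 43.9]
force: [-0.5, -0.3, -0.9]
gripper_width: 0.4
gripper_force: 0.0
```

```bash
python3 m.py 7 240 430 110 250
```

```text
25.7 [ 412.5 -285.3  185.8] [-0.3  0.3  0.5]
rest 1961 [642.4  69.3] [650.3  68. ] [149. 174.] 1.0
lens 308 [621.4  69.3] [618.6  72.2] [ 97.4 101.4] 81.7
```

View pics/t7.png

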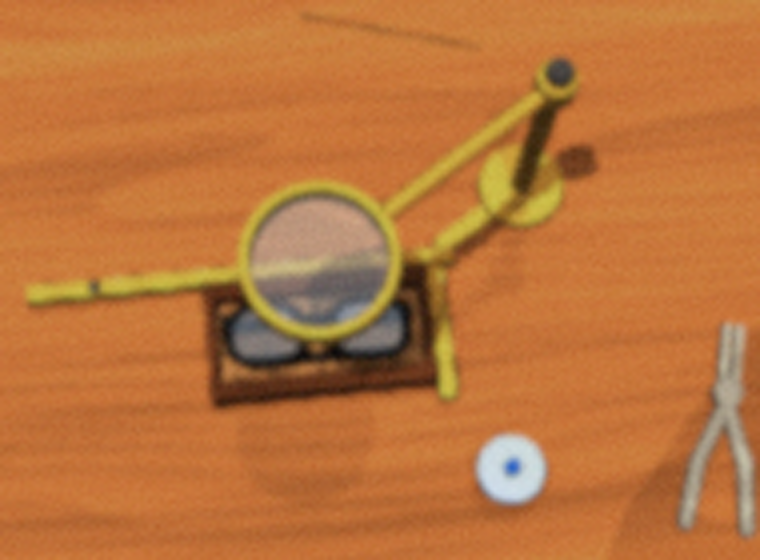

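The lens centre measures (619, 72) against the rest's (620, 72.5), and the rest still sits flush with the glasses in it. Handing in.

```bash
python3 -c "
from workcell import env
print(env.job_done())"
```

```text
the job is handed in; nothing more can be done
None
```

I pushed the rest home against both arms of the stop, with the glasses still in its pocket, and swung the lens to within about 2 mm of the rest's centre by the top camera. The job is handed in after about 26 s of the 72 s; the hand-in call gave no verdict.

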